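# Close the pressure cooker

### The arm

A 6-joint arm with a two-finger parallel gripper is mounted at the origin on a cart in front of the work surface, level with it; the furniture and walls round the work are solid. World frame = base frame: x ahead of the robot, y to its left, z up, the work surface at z = 0. Lengths are in mm, angles in rad, forces in N, time in s.
With the tool pointing down it reaches from about 350 to 775 mm from the base axis. Payload 5.5 kg.
Tool frame: the origin (TCP) lies at the very end of the fingers, on their centre line; the grasp point (between the pads) lies 19 mm behind it (robot.pinch_z is the distance from the TCP to the grasp point, in mm); y points along the fingers, z is the direction in which the jaws open and shut, and the axes are right-handed (so a half turn about y gives the same grasp; the last joint's range is limited). The gripper opens to 85 mm and grips with 20 to 120 N. Pads are 22 mm wide; open, the fingers measure 114 mm over their backs; the gripper's body (76 mm by 85 mm) begins 54 mm behind the grasp point. The pads swing forward as they close: fully open they stand 13 mm farther back than shut.
Start: joints at [-1.26, 0.313, 0.046, 1.304, 0, 1.431], TCP at [250.522, -517.604, 204.023] pointing down, gripper open.
Joint ranges: [-2.76, 2.76], [-0.86, 1.69], [-1.03, 1.26], [-2.2, 2.34], [-1.47, 1.5], [-3.14, 3.14]. Speed limits (rad/s): [2.57, 2.57, 3.14, 3.14, 3.14, 3.14].

### API

Orientations are given as a unit quaternion [x, y, z, w].
In Python, from station import robot gives the robot as it stands.
- The arm moves only by the tool jog_arm, never from a script. Its argument "deltas" is a list of rows, each a list of 5 numbers: the shift along the world's x, y, z in units of 25 mm (1.0 is 25 mm), then the turn about the world's z in rad, then the closure, from 0 (fully open) to 1 (shut). In form: [[tx, ty, tz, yaw, gripper], ...]. A call has 1 to 10 rows; each row shifts and turns the commanded pose from where the row before left it; what a row does not reach is not made up. A row lasts 1/12 s, in which the tool goes at most 41.7 mm and 7.16 degrees, less where a joint would pass 70% of its speed; a pose out of reach is approached as far as the arm can. A call is refused whole if a number of a shift passes 1 or a number of a turn 0.125, either way. A call with a gripper value outside its range is refused whole. The fingers move at their own pace and stop on an object; "grip_force" is the grip in N (left out, the last holds). Time passes only in rows, so rows that do not move let the fingers close. It gives the time, the measured TCP pose, the force and the opening at its end, in the units of the state.
- robot.get_state(): the state, without advancing time (a new reading comes with each control period).
- robot.read_camera(name): name is "scene" or "top" or "wrist"; returns the picture (384x512x3 uint8, red, green, blue); there is no depth.
- robot.camera_model(name): a dict with "intrinsics" (3x3 intrinsics, pixels), "R" (3x3) and "t" (3): a world point X has camera coordinates R X + t; the wrist camera has in their place "hand_eye" (4x4, takes a point from camera to tool coordinates, whose origin is the TCP and whose axes are the tool frame's). Camera axes: x right, y down, z forward; pixel columns grow to the right and rows downward; lengths in mm; the calibration is good to about 2 mm. A picture is of the moment at which its call begins: read the wrist's pose just before it. camera_model takes no time and is no camera call.
- robot.sign_off(): hands the job in, once; it reports no verdict.
The state is a dict: "t": time; "qpos": joint angles; "joint_vel": joint speeds; "effort": joint torques, N m; "tcp_pos": TCP position; "ee_rot": TCP orientation; "contact_force": force on the tool from outside, world axes, zero at the start; "moment": the same for the moment, N m; "finger_gap": opening from 0.0 (shut) to 1.0 (fully open).
Only numpy, scipy, OpenCV 4.12 (cv2) and the standard library are available. Lean on these libraries where they do the work, as an engineer would, in place of code of your own. Each camera call takes 0.05 s, during which the arm holds its last target. There are 200 camera calls.

### The job

Close the pressure cooker: lower its lid level into the collar with the tabs through the notches, then swing the lid's handle clockwise (seen from above) until the ramps draw the lid tight on the seal, the handle then lying roughly above the cooker's long handle. How far it has to turn differs from cooker to cooker, so feel for it: stop once it is firm, neither leaving it slack nor forcing it, which would crush the seal. Let go, and leave everything else where it is.

Things in the scene. Friction and masses are not known exactly. Their poses are not given: they have to be found in the camera images.
- lid_grip (a point): Middle of the lid's handle, on the lid's axis, 55 mm above the lid's flat underside: lift it here. The handle is one straight black bar 22 mm wide, 20 mm tall (45 to 65 mm above the underside), from 48 mm behind the axis to 152 mm in front of it, on two posts 16 mm wide under it (at 0 and 58 mm). Axes as the lid's
- lid_handle (a point): Point in the lid's handle bar near its long end, 140 mm from the lid's axis, at half height. Under the bar it is free here, so fingers can straddle it and push it sideways
- lid: Steel lid, about 0.55 kg: disc of radius 84 mm with a low dome, lying right way up. Origin at the centre of its underside, x along the handle to its long end, z up. Three round-nosed tabs 16 mm wide, 7 mm thick (2 to 9 mm above the underside) stick out of its rim to radius 94.5 mm, at 60, 180 and 300 degrees counter-clockwise from x
- cooker: Pressure cooker, round, radius 104 mm: steel drum on a black base with a control pod at its front, a long side handle and a short one opposite; it stands fast. Origin at the centre of its underside, x to its back, y to its long handle, z up
- cooker_collar (a point): Centre of the dark collar's top, 137 mm (+-3.5) above the counter. Collar: outer radius 108 mm, three inward lips (inner radius 86.5 mm), between them three notches 28 mm wide, open to radius 98 mm, at 75, 195, 315 degrees counter-clockwise from the cooker's x: the tabs drop through when the lid's handle points 45 degrees counter-clockwise of the cooker's long handle (+-3 degrees, +-2.5 mm)
- cooker_seat (a point): Centre of the rubber seal's top, 115 mm above the counter; the dropped-in lid's underside rests here. The seal (radius 77 mm) gives 1 mm per 18 N. The lips' undersides are ramps: turned clockwise, the lid is pressed down 0.24 mm per degree and held by friction. By unseen wear they first bite after 26 to 56 degrees of turn; right is about 4 degrees past the bite (2 to 6)
- cooker_handle (a point): Top of the cooker's long black side handle, 140 mm from its axis, 99 mm above the counter. How it feels: pushing the lid's handle sideways 120 mm from the axis takes 1 to 2 N while slack, 7 N when barely tight, 10 N when well tight; over 14 N it is forced (friction varies by a fifth)
- beans: Clip-top glass jar of dark beans, 78 x 76 x 122 mm, behind the work; origin at the centre of its underside; leave it
- garlic: Garlic bulb, 60 x 57 x 58 mm, between lid and cooker; origin at the centre of its underside; leave it
- onion: Onion, 73 x 75 x 77 mm, back left; origin at the centre of its underside; leave it
- cellar: Round stone salt cellar with wooden lid, 92 x 92 x 76 mm, back right; origin at the centre of its underside; leave it

How it is judged:
By the outcome, as a careful person would: the job done as asked, in the order asked, and still so for the second after the job is handed in, with the robot touching nothing.
It also fails if it takes over 69 s, if anything falls off the work surface, if the arm or the gripper's body presses on something with over 40 N, if the wrist force passes 120 N, or if a joint passes its speed limit or range.

## Working session

There is one attempt and no reset: what is moved stays moved. The work goes in short steps, Python scripts to look and compute and a tool call to move; the robot and the scene stay as the last step left them, time stands still between calls to the robot, and variables do not carry over. Pictures are saved under pics/ and viewed, about 8 in all and at most 12, crops included, and the job is handed in when it is done.

Besides the shell and the picture viewer there is one more tool, called after "Call:" by a JSON object that holds its "op" and its "data", one argument or row to a line. jog_arm: Moves the arm, as the interface text tells. Its arguments: {"type":"object","properties":{"deltas":{"type":"array"},"grip_force":{"type":"number"}},"required":["deltas"]}

```bash
mkdir -p pics; ls; cat > h.py <<'E'
import numpy as np,cv2
from station import robot
def ray(n,u,v,st=None):
    m=robot.camera_model(n);K=np.array(m["intrinsics"])
    d=np.linalg.inv(K)@[u,v,1.]
    if n!="wrist":
        R=np.array(m["R"]);t=np.array(m["t"]);return -R.T@t,R.T@d
    from scipy.spatial.transform import Rotation as Ro
    st=st or robot.get_state();H=np.array(m["hand_eye"]);R=Ro.from_quat(st["ee_rot"]).as_matrix()
    return R@H[:3,3]+np.array(st["tcp_pos"]),R@H[:3,:3]@d
def onz(n,u,v,z,st=None):
    o,d=ray(n,u,v,st);return o+d*(z-o[2])/d[2]
def proj(n,X):
    m=robot.camera_model(n);c=np.array(m["R"])@X+np.array(m["t"]);p=np.array(m["intrinsics"])@c;return p[:2]/p[2]
def save(n,f):
    im=cv2.cvtColor(robot.read_camera(n),cv2.COLOR_RGB2BGR);cv2.imwrite("pics/"+f,im);return im
E
python3 - <<'E'
from h import *
print(robot.get_state())
a=save("scene","s0.png");b=save("top","t0.png")
for n in("scene","top"):
    m=robot.camera_model(n);print(n,ray(n,256,192)[0],ray(n,256,192)[1])
E
```

```text
pics
{'t': 0.0, 'qpos': array([-1.25959100e+00,  3.13985337e-01,  4.49552877e-02,  1.30360715e+00,
       -1.46401460e-05,  1.43123153e+00]), 'joint_vel': array([-0.00030258,  0.00064953, -0.00027241,  0.00010729, -0.00035334,
        0.00202337]), 'effort': array([-1.18689637e-03, -4.80627465e+01,  2.98534888e+01,  1.92346080e-02,
       -2.97600454e-04,  1.37277479e-05]), 'tcp_pos': array([ 250.33087812, -517.00791424,  203.10781113]), 'ee_rot': array([-0.15808631,  0.68987044, -0.68857442,  0.15796442]), 'contact_force': array([ 0.33407642, -0.3779018 ,  0.10155939]), 'moment': array([-0.02644981,  0.03327006,  0.06302145]), 'finger_gap': 1.0020491103918459}
scene [-265.06508855  430.37247228  780.88179533] [ 0.69995221 -0.3337353  -0.63216093]
top [ 386.88271295   35.52442663 1202.32408364] [ 0.11633154  0.0111605  -0.99338752]
```

View pics/t0.png

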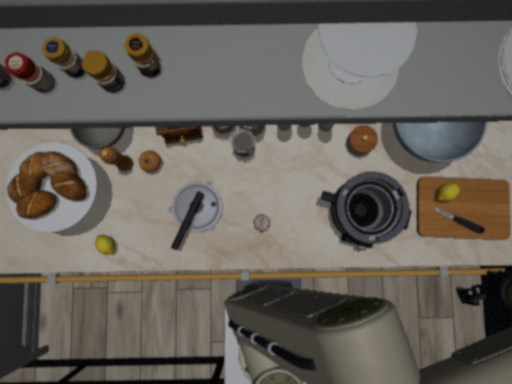

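View pics/s0.png

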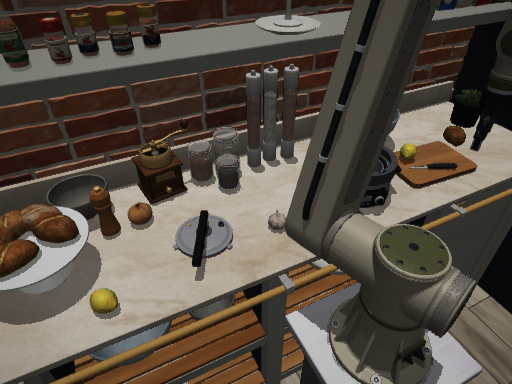

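The top view shows the lid at about (197,206) with its handle pointing to (177,247). The garlic is at (261,222), and the cooker at about (371,208) with its long handle near (326,198) and its pod near (355,240). In the scene view the arm covers the cooker. I'll zoom in on the top view.

```bash
python3 - <<'E'
from h import *
b=cv2.imread("pics/t0.png")
c=np.hstack([cv2.resize(b[165:265,150:250],(400,400),interpolation=cv2.INTER_CUBIC),cv2.resize(b[160:260,315:415],(400,400),interpolation=cv2.INTER_CUBIC)])
cv2.imwrite("pics/z0.png",np.clip(c.astype(float)*1.6,0,255).astype(np.uint8))
# rough lid / cooker
print(onz("top",197,206,10),onz("top",371,208,137),onz("top",261,222,30))
# lid handle: dark contour
g=cv2.cvtColor(b,cv2.COLOR_BGR2GRAY)
m=np.zeros_like(g);m[180:260,165:225]=(g[180:260,165:225]<45)*255
cs,_=cv2.findContours(m,0,1)
k=max(cs,key=cv2.contourArea);r=cv2.minAreaRect(k);print(r)
bx=cv2.boxPoints(r)
for p in bx:print(p,onz("top",*p,65))
E
```

```text
[483.27608787 245.14661708  10.        ] [ 457.91404245 -292.26825355  137.        ] [425.90663618  34.08161669  30.        ]
((187.30001831054688, 220.40000915527344), (8.049844741821289, 60.373836517333984), 26.56505012512207)
[170.20001 245.6    ] [356.18391125 319.19418408  65.        ]
[197.20001 191.6    ] [524.64861745 234.84489022  65.        ]
[204.40002 195.20001] [512.7522718  212.03003261  65.        ]
[177.40002 249.20001] [344.62748243 296.64239447  65.        ]
```

View pics/z0.png

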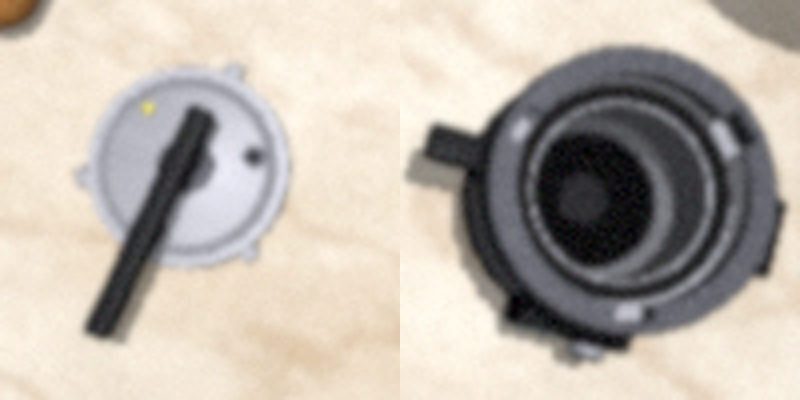

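Call:
{"op": "jog_arm", "data": {
  "deltas": [
    [0.6,0.9,0.8,0.12,0],
    [0.8,0.9,0.8,0.12,0],
    [0.8,0.9,0.8,0.12,0],
    [0.8,0.9,0.8,0.12,0],
    [0.8,0.9,0.8,0.12,0],
    [0.8,0.9,0.8,0.12,0],
    [0.8,0.9,0.8,0.12,0],
    [0.8,0.9,0.8,0.12,0],
    [0.6,0.9,0.4,0.12,0],
    [0,0,0,0,0]
  ]
}}

```text
t: 0.93
tcp_pos: [423.1, -312.0, 376.6]
ee_rot: [0.492, -0.506, 0.509, -0.493]
contact_force: [0.9, 0.3, 0.1]
finger_gap: 0.999
```

```bash
python3 - <<'E'
from h import *
s=robot.get_state();print(s["t"],s["tcp_pos"],s["qpos"],s["joint_vel"].max())
np.save("st1.npy",s,allow_pickle=True)
save("wrist","w1.png");print(np.round(robot.camera_model("wrist")["hand_eye"],2))
print(onz("wrist",256,192,137,s))
E
```

```text
0.9333 [ 423.14073714 -311.96665396  376.64638825] [-0.78915373  0.23075311  0.35691909  1.69340363  0.0017207   0.81228871] 0.0881263898299219
[[   0.      0.96    0.27  -69.18]
 [  -0.     -0.27    0.96 -169.14]
 [   1.     -0.      0.     -0.25]
 [   0.      0.      0.      1.  ]]
[ 421.15561356 -364.16652808  137.        ]
```

View pics/w1.png

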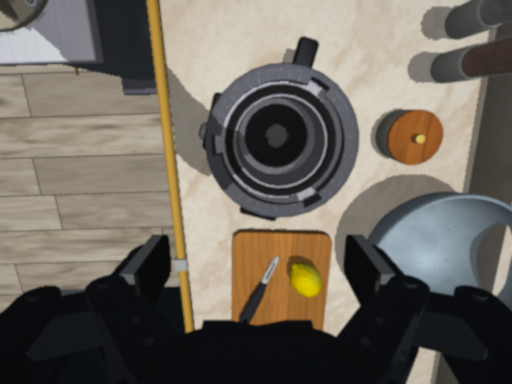

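The wrist view shows the cooker whole: collar centred near (283,140), long handle up at (307,52), and light notch marks near (316,87), (240,140) and (309,193).

```bash
python3 - <<'E'
from h import *
s=np.load("st1.npy",allow_pickle=True).item()
b=cv2.imread("pics/w1.png");g=cv2.cvtColor(b,cv2.COLOR_BGR2GRAY).astype(np.float32)
# rectify collar-top plane z=137 into metric map (1 mm/px), x right,y up, about (458,-292)
c0=np.array([455,-290.]);N=320
q=np.float32([[150,20],[400,20],[400,230],[150,230]])
w=np.float32([onz("wrist",*p,137,s)[:2] for p in q])
mp=np.float32([[2*(x-c0[0]+N/2),2*(N/2-(y-c0[1]))] for x,y in w])
M=cv2.getPerspectiveTransform(q,mp)
r=cv2.warpPerspective(b,M,(2*N,2*N),flags=cv2.INTER_CUBIC)
cv2.imwrite("pics/r1.png",np.clip(r*1.3,0,255).astype(np.uint8))
E
```

```text
(no output)
```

View pics/r1.png

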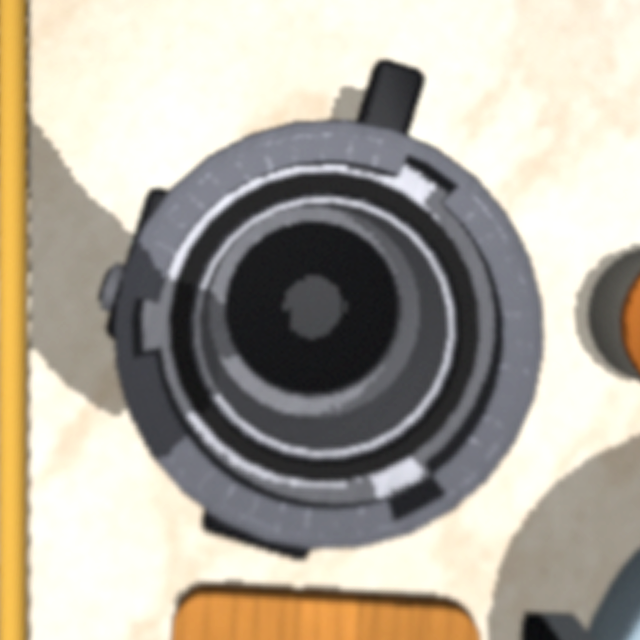

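Call:
{"op": "jog_arm", "data": {
  "deltas": [
    [0.1,0.7,0,0.1,0],
    [0.1,1,0,0.1,0],
    [0.1,1,0,0.1,0],
    [0.1,1,0,0.1,0],
    [0.1,1,0,0.1,0],
    [0.1,1,0,0.1,0],
    [0.1,1,0,0.1,0],
    [0.1,1,0,0.1,0],
    [0.1,1,0,0.1,0],
    [0.1,1,0,0.1,0]
  ]
}}

```text
t: 1.82
tcp_pos: [445.0, -72.3, 373.0]
ee_rot: [0.675, -0.213, 0.211, -0.675]
contact_force: [0.9, 0.5, 0.5]
finger_gap: 0.995
```

Call:
{"op": "jog_arm", "data": {
  "deltas": [
    [0.1,1,-0.3,0.1,0],
    [0.1,1,-0.3,0.045,0],
    [0.1,1,-0.3,0,0],
    [0.1,1,-0.3,0,0],
    [0.1,1,-0.3,0,0],
    [0.1,1,-0.3,0,0],
    [0.1,1,-0.3,0,0],
    [0.1,1,-0.3,0,0],
    [0.1,1,-0.3,0,0],
    [0.1,1,-0.3,0,0]
  ]
}}

```text
t: 2.65
tcp_pos: [470.3, 177.6, 297.5]
ee_rot: [0.688, -0.165, 0.164, -0.687]
contact_force: [0.5, -0.2, 0.1]
finger_gap: 1.002
```

Call:
{"op": "jog_arm", "data": {
  "deltas": [
    [0.1,1,-0.3,0,0],
    [0.1,1,-0.3,0,0],
    [0.1,0.4,-0.2,0,0],
    [0,0,0,0,0],
    [0,0,0,0,0]
  ]
}}

```text
t: 3.07
tcp_pos: [477.7, 236.6, 277.9]
ee_rot: [0.689, -0.164, 0.163, -0.687]
contact_force: [-0.5, -0.1, 0.6]
finger_gap: 0.997
```

```bash
python3 - <<'E'
from h import *
s=robot.get_state();print(s["t"],s["tcp_pos"],s["qpos"],s["ee_rot"])
np.save("st2.npy",s,allow_pickle=True)
b=save("wrist","w2.png")
# rectified handle-top plane z=65, 2px/mm about (460,250)
q=np.float32([[100,20],[412,20],[412,300],[100,300]])
w=np.float32([onz("wrist",*p,65,s)[:2] for p in q]);print(w)
mp=np.float32([[2*(x-450+150),2*(150-(y-255))] for x,y in w])
r=cv2.warpPerspective(b,cv2.getPerspectiveTransform(q,mp),(600,600))
cv2.imwrite("pics/r2.png",np.clip(r*1.2,0,255).astype(np.uint8))
E
```

```text
3.0667 [477.73075587 236.59183695 277.92239885] [ 3.09598269e-01  2.23732640e-01  1.06070466e-01  1.45555807e+00
 -6.40564152e-04  7.75831553e-01] [ 0.6886164  -0.16396591  0.16273216 -0.68734334]
[[246.93188 147.01195]
 [411.33087 473.48227]
 [777.2125  350.90265]
 [563.3406  -74.70883]]
```

View pics/r2.png

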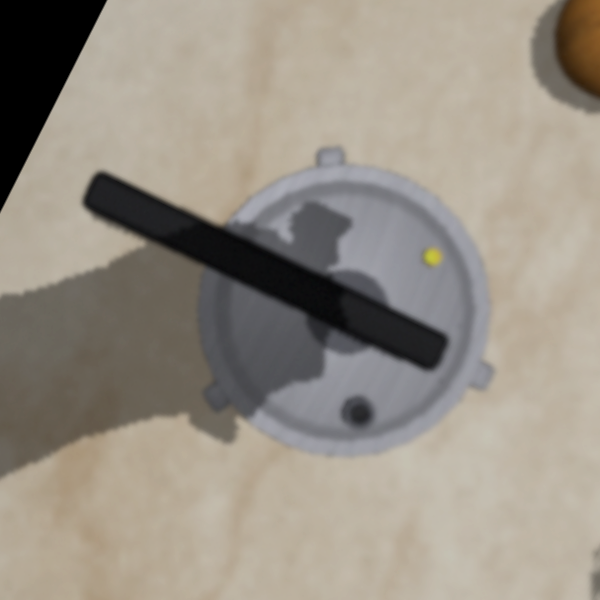

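The rectified view shows the lid's bar running from about (92,190) to (438,353), with the disc centred near (345,310). Next I'll measure it exactly.

```bash
python3 - <<'E'
from h import *
b=cv2.imread("pics/r2.png");g=cv2.cvtColor(b,cv2.COLOR_BGR2GRAY)
m=((g<60)&(g>0)).astype(np.uint8)*255
m[:, :75]=0; m=cv2.morphologyEx(m,cv2.MORPH_OPEN,np.ones((9,9)))
cs,_=cv2.findContours(m,0,1);k=max(cs,key=cv2.contourArea);r=cv2.minAreaRect(k);print(r)
x,y,w,h=cv2.boundingRect(k);print(x,y,w,h)
vx,vy,x0,y0=cv2.fitLine(k,cv2.DIST_L2,0,.01,.01).ravel()
bx=cv2.boxPoints(r);print(bx)
W=lambda p:(300+p[0]/2,405-p[1]/2)
print("centre",W(r[0]),"ang",np.degrees(np.arctan2(-vy,vx)))
# disc via light mask in original plane z=9: rim ellipse
s=np.load("st2.npy",allow_pickle=True).item()
im=cv2.imread("pics/w2.png")
q=np.float32([[100,20],[412,20],[412,300],[100,300]])
for z in(9,):
    w_=np.float32([onz("wrist",*p,z,s)[:2] for p in q])
    mp=np.float32([[2*(x-450+150),2*(150-(y-255))] for x,y in w_])
    rr=cv2.warpPerspective(im,cv2.getPerspectiveTransform(q,mp),(600,600))
    hsv=cv2.cvtColor(rr,cv2.COLOR_BGR2HSV)
    mm=((hsv[...,1]<30)&(hsv[...,2]>30)).astype(np.uint8)*255
    mm=cv2.morphologyEx(mm,cv2.MORPH_CLOSE,np.ones((41,41)));mm=cv2.morphologyEx(mm,cv2.MORPH_OPEN,cv2.getStructuringElement(2,(61,61)))
    cs,_=cv2.findContours(mm,0,1);k=max(cs,key=cv2.contourArea);e=cv2.fitEllipse(k);print("disc",e,W(e[0]))
E
```

```text
((263.1455383300781, 274.9695129394531), (389.69146728515625, 62.26405334472656), 27.779619216918945)
86 175 360 193
[[ 76.24663 211.70135]
 [105.26616 156.61342]
 [450.04443 338.23767]
 [421.0249  393.32562]]
centre (431.57276916503906, 267.51524353027344) ang -25.696232
disc ((385.79815673828125, 353.645263671875), (329.7069091796875, 481.4552917480469), 149.0136260986328) (492.8990783691406, 228.1773681640625)
```

```bash
python3 - <<'E'
from h import *
s=np.load("st2.npy",allow_pickle=True).item()
C,_=ray("wrist",256,192,s);print("cam",C)
b=cv2.imread("pics/r2.png");g=cv2.cvtColor(b,cv2.COLOR_BGR2GRAY)
for th in(30,38,46):
    m=((g<th)).astype(np.uint8)*255;m[:,:75]=0
    m=cv2.morphologyEx(m,cv2.MORPH_OPEN,np.ones((15,15)))
    cs,_=cv2.findContours(m,0,1);k=max(cs,key=cv2.contourArea);r=cv2.minAreaRect(k)
    print(th,r,300+r[0][0]/2,405-r[0][1]/2)
W=lambda u,v,z:C[:2]+(np.array([300+u/2,405-v/2])-C[:2])*(C[2]-z)/(C[2]-65)
P=[W(*p,9) for p in((330,148),(493,378),(207,404))];print(np.round(P,1))
A=np.array([[2*p[0],2*p[1],1] for p in P]);c=np.linalg.solve(A,[p@p for p in P]);print(c[:2],np.sqrt(c[2]+c[0]**2+c[1]**2))
for p in P:print(np.degrees(np.arctan2(*(p-c[:2])[::-1])))
# disc rim extents at z~9
print(W(198,310,9),W(491,310,9),W(345,164,9),W(345,457,9))
E
```

```text
cam [416.34148597 268.10346638 447.15103151]
30 ((262.0847473144531, 268.75885009765625), (199.44143676757812, 42.07174301147461), 26.404560089111328) 431.04237365722656 270.6205749511719
38 ((265.0, 270.5), (386.8397521972656, 45.615779876708984), 26.56505012512207) 432.5 269.75
46 ((264.2893981933594, 272.3363037109375), (388.27655029296875, 52.18293762207031), 27.39236831665039) 432.1446990966797 268.83184814453125
[[472.1 340.2]
 [565.6 208.4]
 [401.6 193.5]]
[479.46270183 246.37590031] 94.12691305689191
94.46777571485542
-23.81770643857941
-145.79343574595106
[396.45879735 247.34713756] [564.42674935 247.34713756] [480.72940808 331.04447883] [480.72940808 163.07652683]
```

Call:
{"op": "jog_arm", "data": {
  "deltas": [
    [0.08,0.42,-0.6,0.03,0],
    [0,0,-1,0,0],
    [0,0,-1,0,0],
    [0,0,-1,0,0],
    [0,0,-1,0,0],
    [0,0,-1,0,0],
    [0,0,-1,0,0],
    [0,0,-1,0,0],
    [0,0,-1,0,0],
    [0,0,-0.5,0,0]
  ]
}}

```text
t: 3.95
tcp_pos: [478.9, 245.7, 49.3]
ee_rot: [0.691, -0.155, 0.153, -0.69]
contact_force: [-0.8, 0.4, -0.3]
finger_gap: 1.0
```

Call:
{"op": "jog_arm", "data": {
  "deltas": [
    [0,0,-0.5,0,0],
    [0,0,-0.05,0,0],
    [0,0,0,0,0],
    [0,0,0,0,0]
  ]
}}

```text
t: 4.28
tcp_pos: [480.9, 247.3, 38.9]
ee_rot: [-0.69, 0.153, -0.154, 0.691]
contact_force: [0.4, -0.2, -0.5]
finger_gap: 1.003
```

Close gently first, then firmly.

Call:
{"op": "jog_arm", "data": {
  "deltas": [
    [0,0,-0.08,0,0.4],
    [0,0,0,0,0.6],
    [0,0,0,0,0.8],
    [0,0,0,0,1],
    [0,0,0,0,1],
    [0,0,0,0,1],
    [0,0,0,0,1],
    [0,0,0,0,1],
    [0,0,0,0,1]
  ],
  "grip_force": 40
}}

```text
t: 5.03
tcp_pos: [480.0, 247.7, 36.2]
ee_rot: [0.691, -0.153, 0.153, -0.69]
contact_force: [-2.0, -3.4, 6.2]
finger_gap: 0.229
```

Call:
{"op": "jog_arm", "data": {
  "deltas": [
    [0,0,0,0,1],
    [0,0,0,0,1],
    [0,0,0,0,1]
  ],
  "grip_force": 90
}}

```text
t: 5.28
tcp_pos: [480.1, 247.7, 36.5]
ee_rot: [0.69, -0.153, 0.153, -0.69]
contact_force: [-2.4, -3.0, 7.5]
finger_gap: 0.185
```

Call:
{"op": "jog_arm", "data": {
  "deltas": [
    [0,0,0.2,0,1],
    [0,0,0.4,0,1],
    [0,0,0.6,0,1],
    [0,0,0,0,1],
    [0,0,0,0,1]
  ]
}}

```text
t: 5.7
tcp_pos: [480.7, 248.3, 66.2]
ee_rot: [-0.69, 0.152, -0.153, 0.691]
contact_force: [0.7, 0.3, -6.9]
finger_gap: 0.184
```

Call:
{"op": "jog_arm", "data": {
  "deltas": [
    [0,0,0.4,0,1],
    [0,0,0.7,0,1],
    [0,0,0.8,0,1],
    [0,0,0.8,0,1],
    [0,0,0.8,0,1],
    [0,-0.2,0.8,0,1],
    [0,-0.4,0.8,-0.02,1],
    [-0.04,-0.6,0.7,-0.03,1],
    [-0.04,-0.8,0.5,-0.03,1],
    [-0.04,-0.9,0.2,-0.03,1]
  ]
}}

```text
t: 6.53
tcp_pos: [477.4, 175.4, 230.2]
ee_rot: [-0.68, 0.19, -0.191, 0.681]
contact_force: [1.2, -0.2, -5.3]
finger_gap: 0.187
```

Call:
{"op": "jog_arm", "data": {
  "deltas": [
    [-0.04,-0.9,0,-0.03,1],
    [-0.04,-0.9,0,-0.03,1],
    [-0.04,-0.9,0,-0.03,1],
    [-0.04,-0.9,0,-0.03,1],
    [-0.04,-0.9,0,-0.03,1],
    [-0.04,-0.9,0,-0.03,1],
    [-0.04,-0.9,0,-0.03,1],
    [-0.04,-0.9,0,-0.03,1],
    [-0.04,-0.9,0,-0.03,1],
    [-0.04,-0.9,0,-0.03,1]
  ]
}}

```text
t: 7.37
tcp_pos: [466.2, -50.4, 228.0]
ee_rot: [-0.645, 0.291, -0.29, 0.645]
contact_force: [0.3, -0.7, -6.3]
finger_gap: 0.178
```

Call:
{"op": "jog_arm", "data": {
  "deltas": [
    [-0.04,-0.9,0,-0.03,1],
    [-0.04,-0.9,0,-0.03,1],
    [-0.04,-0.9,0,-0.03,1],
    [-0.04,-0.9,0,-0.03,1],
    [-0.04,-0.8,0,-0.03,1],
    [-0.04,-0.7,0,-0.03,1],
    [-0.04,-0.5,0,-0.03,1],
    [0,-0.3,0,-0.02,1],
    [0,0,0,0,1],
    [0,0,0,0,1]
  ]
}}

```text
t: 8.2
tcp_pos: [459.8, -196.6, 228.1]
ee_rot: [-0.607, 0.363, -0.362, 0.608]
contact_force: [0.1, 0.7, -6.8]
finger_gap: 0.175
```

```bash
python3 - <<'E'
from h import *
s=robot.get_state();print(s["t"],s["tcp_pos"],s["qpos"],s["ee_rot"],s["contact_force"])
np.save("st3.npy",s,allow_pickle=True)
a=save("wrist","w3.png")
cv2.imwrite("pics/w3b.png",cv2.resize(a,(800,600)))
E
```

```text
8.2 [ 459.81474248 -196.62654512  228.05351841] [-5.65244862e-01  1.62159045e-01 -9.12621608e-02  1.31835917e+00
  7.46309234e-04  5.10511174e-01] [-0.60698824  0.36260187 -0.36192074  0.6075348 ] [ 0.14395903  0.69809482 -6.78532516]
```

View pics/w3b.png

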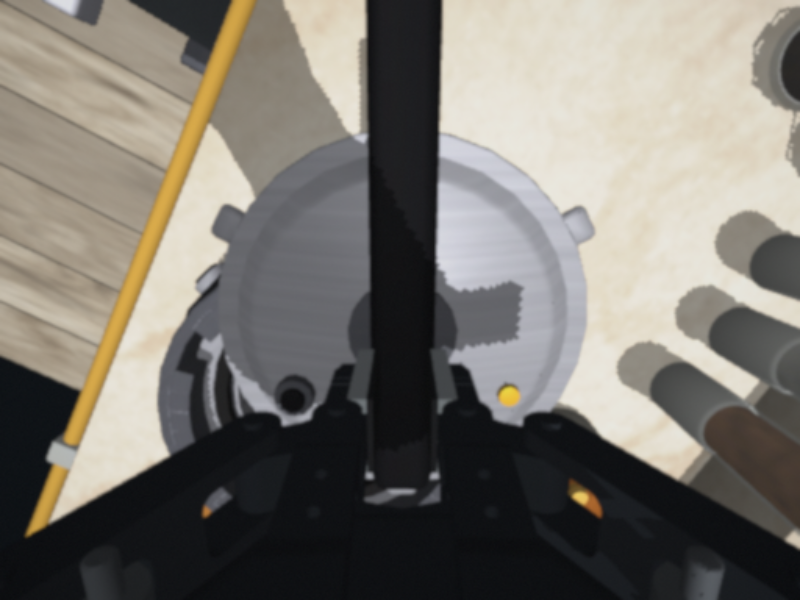

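The picture shows the lid held straight, with tab tips near (217,218) and (590,222) in the 800-wide picture and the disc symmetric about the bar. I'll compute the lid's offset from the TCP.

```bash
python3 - <<'E'
from h import *
s=np.load("st3.npy",allow_pickle=True).item()
th=None
x,y,z,w=s["ee_rot"];j=np.array([2*(x*z+w*y),2*(y*z-w*x)]);a=np.degrees(np.arctan2(j[1],j[0]));print("jaw",a)
h=np.array([-np.sin(np.radians(a)),np.cos(np.radians(a))])
f=512/800
T=s["tcp_pos"]
for nm,u,v,zz in(("tabL",215,219,201),("tabR",592,221,201),("rimF",404,129,199),("rimL",219,300,199),("rimR",587,300,199)):
    p=onz("wrist",u*f,v*f,zz,s)-T; print(nm,"along",p[:2]@h,"across",p[:2]@j)
E
```

```text
jaw 28.363692335147054
tabL along 47.16882826135304 across -79.5313214120526
tabR along 46.281839766227755 across 81.8378378577043
rimF along 83.60183879267399 across 1.2298276467669211
rimL along 10.473044231155018 across -82.56301128510542
rimR along 10.388003296630224 across 84.42979108506523
```

Call:
{"op": "jog_arm", "data": {
  "deltas": [
    [0,-0.5,0,0,1],
    [0,-0.8,0,0,1],
    [0,-0.9,0,0,1],
    [0,-0.9,0,0,1],
    [0,-0.6,-0.2,0,1],
    [0,-0.32,-0.4,0,1],
    [0,0,-0.5,0,1],
    [0,0,-0.4,0,1],
    [0,0,0,0,1],
    [0,0,0,0,1]
  ]
}}

```text
t: 9.08
tcp_pos: [459.3, -296.2, 189.6]
ee_rot: [-0.607, 0.363, -0.361, 0.608]
contact_force: [0.5, 0.9, -6.4]
finger_gap: 0.178
```

```bash
python3 - <<'E'
from h import *
s=robot.get_state();print(s["t"],s["tcp_pos"],s["contact_force"],s["moment"])
np.save("st4.npy",s,allow_pickle=True)
a=save("wrist","w4.png")
cv2.imwrite("pics/w4b.png",cv2.resize(a[:300],(800,469)))
E
```

```text
9.0833 [ 459.27943028 -296.16606119  189.5546279 ] [ 0.50963939  0.94566903 -6.40295641] [ 0.05160938 -0.00848244  0.02891038]
```

View pics/w4b.png

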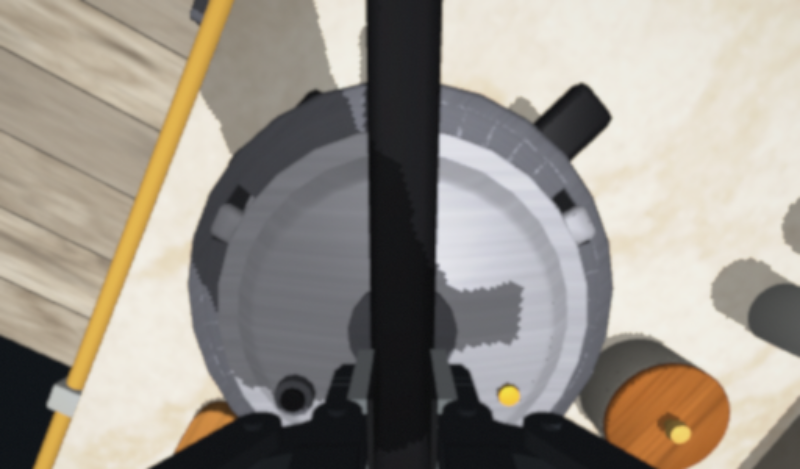

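Both tabs sit just over their notches, at (228,222) and (578,222). The lid looks about 1 mm to the right of centre. I'll check along the bar with rays.

```bash
python3 - <<'E'
from h import *
s=np.load("st4.npy",allow_pickle=True).item()
x,y,z,w=s["ee_rot"];j=np.array([2*(x*z+w*y),2*(y*z-w*x)]);h=np.array([-j[1],j[0]])
T=s["tcp_pos"];f=512/800;L=T[2]-36.3
for nm,u,v,zz in(("tabL",215,219,L+9),("tabR",592,221,L+9),("rimF",404,129,L+7),("rimL",219,280,L+7),("rimR",587,280,L+7),("colL",190,280,136),("colR",612,280,136),("colF",404,80,136),("colF2",310,99,136),("colF3",500,99,136),("notLa",232,187,136),("notLb",251,193,136),("notRa",556,193,136),("notRb",567,189,136)):
    p=onz("wrist",u*f,v*f,zz,s)-T; print(nm,"along %.1f across %.1f"%(p[:2]@h,p[:2]@j))
E
```

```text
tabL along 47.2 across -79.7
tabR along 46.3 across 81.9
rimF along 83.7 across 1.2
rimL along 19.8 across -81.7
rimR along 19.7 across 83.5
colL along 13.8 across -106.3
colR along 13.8 across 106.2
colF along 106.3 across 1.3
colF2 along 98.3 across -41.3
colF3 along 98.4 across 44.9
notLa along 59.4 across -80.6
notLb along 56.6 across -71.8
notRa along 56.6 across 74.1
notRb along 58.5 across 79.2
```

Call:
{"op": "jog_arm", "data": {
  "deltas": [
    [-0.03,0,-0.2,0,1],
    [0,0,-0.2,0,1],
    [0,0,-0.2,0,1],
    [0,0,-0.2,0,1],
    [0,0,-0.1,0,1],
    [0,0,-0.1,0,1],
    [0,0,0,0,1]
  ]
}}

```text
t: 9.72
tcp_pos: [459.0, -297.4, 165.1]
ee_rot: [-0.607, 0.363, -0.362, 0.607]
contact_force: [-0.1, -0.3, -7.0]
finger_gap: 0.177
```

Call:
{"op": "jog_arm", "data": {
  "deltas": [
    [0,0,-0.1,0,1],
    [0,0,-0.1,0,1],
    [0,0,-0.1,0,1],
    [0,0,0,0,1]
  ]
}}

```text
t: 10.05
tcp_pos: [459.0, -297.4, 157.7]
ee_rot: [-0.607, 0.363, -0.362, 0.607]
contact_force: [-1.0, -1.0, -7.0]
finger_gap: 0.178
```

Call:
{"op": "jog_arm", "data": {
  "deltas": [
    [0,0,-0.1,0,1],
    [0,0,-0.08,0,1],
    [0,0,-0.04,0,1],
    [0,0,0,0,1],
    [0,0,0,0,1]
  ]
}}

```text
t: 10.47
tcp_pos: [459.2, -297.6, 152.7]
ee_rot: [-0.607, 0.362, -0.362, 0.607]
contact_force: [-0.5, 0.8, -6.5]
finger_gap: 0.183
```

Call:
{"op": "jog_arm", "data": {
  "deltas": [
    [0,0,-0.04,0,1],
    [0,0,-0.03,0,1],
    [0,0,0,0,1],
    [0,0,0,0,1]
  ]
}}

```text
t: 10.8
tcp_pos: [459.5, -297.8, 151.5]
ee_rot: [0.607, -0.362, 0.363, -0.607]
contact_force: [0.1, -0.0, -3.9]
finger_gap: 0.18
```

Call:
{"op": "jog_arm", "data": {
  "deltas": [
    [0,0,-0.03,0,1],
    [0,0,0,0,1],
    [0,0,0,0,0.7],
    [0,0,0,0,0.6],
    [0,0,0,0,0.6],
    [0,0,0,0,0.6],
    [0,0,0,0,0.5],
    [0,0,0,0,0.5]
  ],
  "grip_force": 30
}}

```text
t: 11.47
tcp_pos: [459.4, -297.7, 150.4]
ee_rot: [-0.607, 0.362, -0.362, 0.607]
contact_force: [0.4, 0.4, -0.3]
finger_gap: 0.505
```

Call:
{"op": "jog_arm", "data": {
  "deltas": [
    [0,0,0.4,0,0.5],
    [0,0,0.8,0,0.5],
    [0,0,1,0,0.5],
    [0,0,0.6,0,0.5],
    [0,0,0,0,0.5],
    [0,0,0,0,0.5]
  ]
}}

```text
t: 11.97
tcp_pos: [459.9, -298.2, 221.6]
ee_rot: [0.607, -0.361, 0.363, -0.607]
contact_force: [0.3, -0.9, -1.3]
finger_gap: 0.5
```

```bash
python3 - <<'E'
from h import *
s=robot.get_state();print(s["t"],s["tcp_pos"],s["contact_force"],s["moment"],s["finger_gap"],s["qpos"])
np.save("st5.npy",s,allow_pickle=True)
a=save("wrist","w5.png")
cv2.imwrite("pics/w5b.png",cv2.resize(a,(800,600)))
E
```

```text
11.9667 [ 459.92040765 -298.161292    221.60915592] [ 0.33558834 -0.91444118 -1.28297678] [-0.00014011  0.01174346  0.01818435] 0.49997309434189435 [-7.21710869e-01  2.53793021e-01  8.55831525e-03  1.32276747e+00
  1.00500530e-04  3.54091048e-01]
```

View pics/w5b.png

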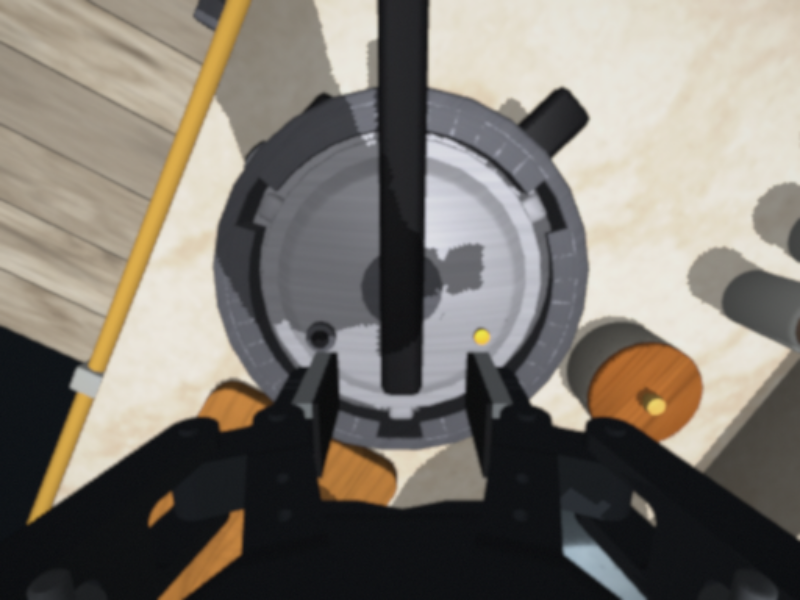

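The picture shows the lid seated, with all three tabs down in their notches at (268,207), (535,207) and (402,412). Next I'll straddle the handle 130 mm from the axis.

Call:
{"op": "jog_arm", "data": {
  "deltas": [
    [-0.3,0.5,0,0,0.5],
    [-0.5,0.9,0,0,0.5],
    [-0.5,1,0,0,0.5],
    [-0.5,0.9,0,0,0.5],
    [-0.4,0.8,0,0,0.5],
    [-0.26,0.48,-0.4,0,0.5],
    [0,0,-0.8,0,0.5],
    [0,0,-0.8,0,0.5],
    [0,0,-0.5,0,0.5],
    [0,0,-0.28,0,0.5]
  ]
}}

```text
t: 12.85
tcp_pos: [395.9, -181.7, 148.0]
ee_rot: [-0.607, 0.364, -0.361, 0.607]
contact_force: [-0.1, 0.2, -0.4]
finger_gap: 0.501
```

Call:
{"op": "jog_arm", "data": {
  "deltas": [
    [0,0,0,0,0.55],
    [0,0,0,0,0.6],
    [0,0,0,0,0.65],
    [0,0,0,0,0.65],
    [0,0,0,0,0.65]
  ],
  "grip_force": 20
}}

```text
t: 13.27
tcp_pos: [398.3, -183.5, 151.5]
ee_rot: [0.607, -0.362, 0.363, -0.607]
contact_force: [-0.1, 0.2, 0.1]
finger_gap: 0.351
```

```bash
cat > arc.py <<'E'
import sys
from h import *
A=np.array([459.3,-297.7])
def stat(s=None):
    s=s or robot.get_state();d=s["tcp_pos"][:2]-A;th=np.arctan2(d[1],d[0])
    t=np.array([np.sin(th),-np.cos(th)])  # clockwise tangent
    x,y,z,w=s["ee_rot"];j=np.degrees(np.arctan2(2*(y*z-w*x),2*(x*z+w*y)))
    F=s["contact_force"][:2];r=np.hypot(*d)
    print("t %.2f th %.2f r %.1f z %.1f jaw+90 %.2f  Ftan(resist) %.2f Frad %.2f Fz %.2f N@120 %.2f Mz %.2f gap %.3f"%(s["t"],np.degrees(th),r,s["tcp_pos"][2],j+90,-F@t,F@(d/r),s["contact_force"][2],-F@t*r/120,s["moment"][2],s["finger_gap"]))
    return np.degrees(th)
if __name__=="__main__":
    th=stat();R=130
    if len(sys.argv)>1:
        a=float(sys.argv[1])
        for v in sys.argv[2:]:
            p=A+R*np.array([np.cos(np.radians(a)),np.sin(np.radians(a))]);a-=float(v)
            q=A+R*np.array([np.cos(np.radians(a)),np.sin(np.radians(a))]);print(np.round((q-p)/25,3),round(-np.radians(float(v)),4))
E
python3 arc.py 118.2 1 2 3 3 3 3 3 2 1 1
```

```text
t 13.27 th 118.12 r 129.4 z 151.5 jaw+90 118.36  Ftan(resist) -0.02 Frad 0.24 Fz 0.07 N@120 -0.02 Mz 0.04 gap 0.351
[0.08  0.042] -0.0175
[0.163 0.08 ] -0.0349
[0.249 0.109] -0.0524
[0.255 0.096] -0.0524
[0.259 0.083] -0.0524
[0.263 0.069] -0.0524
[0.267 0.055] -0.0524
[0.179 0.029] -0.0349
[0.09  0.012] -0.0175
[0.09  0.011] -0.0175
```

Call:
{"op": "jog_arm", "data": {
  "deltas": [
    [0.08,0.042,0,-0.0175,0.65],
    [0.163,0.08,0,-0.035,0.65],
    [0.249,0.109,0,-0.0524,0.65],
    [0.255,0.096,0,-0.0524,0.65],
    [0.259,0.083,0,-0.0524,0.65],
    [0.263,0.069,0,-0.0524,0.65],
    [0.267,0.055,0,-0.0524,0.65],
    [0.179,0.029,0,-0.035,0.65],
    [0.09,0.012,0,-0.0175,0.65],
    [0.09,0.011,0,-0.0175,0.65]
  ]
}}

```text
t: 14.1
tcp_pos: [444.5, -167.9, 150.6]
ee_rot: [0.527, -0.472, 0.471, -0.526]
contact_force: [-4.1, 1.8, 0.5]
finger_gap: 0.352
```

```bash
python3 arc.py 96.2 1 1 1 1 1 1 1 1 1 1 1 1 1 1 1 1
```

```text
t 14.10 th 96.51 r 130.7 z 150.6 jaw+90 96.28  Ftan(resist) 3.82 Frad 2.30 Fz 0.51 N@120 4.16 Mz -0.02 gap 0.352
[0.09  0.009] -0.0175
[0.09  0.007] -0.0175
[0.091 0.006] -0.0175
[0.091 0.004] -0.0175
[0.091 0.003] -0.0175
[0.091 0.001] -0.0175
[ 0.091 -0.   ] -0.0175
[ 0.091 -0.002] -0.0175
[ 0.091 -0.004] -0.0175
[ 0.091 -0.005] -0.0175
[ 0.091 -0.007] -0.0175
[ 0.09  -0.008] -0.0175
[ 0.09 -0.01] -0.0175
[ 0.09  -0.012] -0.0175
[ 0.09  -0.013] -0.0175
[ 0.09  -0.015] -0.0175
```

Call:
{"op": "jog_arm", "data": {
  "deltas": [
    [0.09,0.009,0,-0.0175,0.65],
    [0,0,0,0,0.65]
  ]
}}

```text
t: 14.27
tcp_pos: [447.6, -168.1, 150.7]
ee_rot: [-0.522, 0.476, -0.476, 0.523]
contact_force: [-1.1, 1.0, 0.2]
finger_gap: 0.35
```

```bash
python3 arc.py
```

```text
t 14.27 th 95.17 r 130.1 z 150.7 jaw+90 95.29  Ftan(resist) 0.98 Frad 1.05 Fz 0.17 N@120 1.06 Mz -0.05 gap 0.350
```

Call:
{"op": "jog_arm", "data": {
  "deltas": [
    [0.09,0.007,0,-0.0175,0.65],
    [0.091,0.006,0,-0.0175,0.65],
    [0,0,0,0,0.65]
  ]
}}

```text
t: 14.52
tcp_pos: [452.4, -167.9, 150.7]
ee_rot: [-0.514, 0.485, -0.486, 0.514]
contact_force: [-1.6, 1.8, 0.4]
finger_gap: 0.348
```

```bash
python3 arc.py
```

```text
t 14.52 th 93.06 r 130.0 z 150.7 jaw+90 93.26  Ftan(resist) 1.51 Frad 1.88 Fz 0.38 N@120 1.64 Mz -0.02 gap 0.348
```

Call:
{"op": "jog_arm", "data": {
  "deltas": [
    [0.091,0.004,0,-0.0175,0.65],
    [0.091,0.003,0,-0.0175,0.65],
    [0,0,0,0,0.65]
  ]
}}

```text
t: 14.77
tcp_pos: [457.0, -167.8, 150.8]
ee_rot: [-0.505, 0.494, -0.495, 0.506]
contact_force: [-1.8, 1.1, -0.5]
finger_gap: 0.351
```

Call:
{"op": "jog_arm", "data": {
  "deltas": [
    [0.091,0.001,0,-0.0175,0.65],
    [0,0,0,0,0.65],
    [0,0,0,0,0.65]
  ]
}}

```text
t: 15.02
tcp_pos: [459.2, -167.8, 150.8]
ee_rot: [-0.501, 0.498, -0.499, 0.502]
contact_force: [-2.1, 0.6, 0.8]
finger_gap: 0.353
```

Call:
{"op": "jog_arm", "data": {
  "deltas": [
    [0.091,0,0,-0.0175,0.65],
    [0.091,-0.002,0,-0.0175,0.65],
    [0,0,0,0,0.65],
    [0,0,0,0,0.65]
  ]
}}

```text
t: 15.35
tcp_pos: [463.8, -167.8, 150.8]
ee_rot: [0.492, -0.507, 0.508, -0.493]
contact_force: [-1.9, 0.5, -0.6]
finger_gap: 0.353
```

Call:
{"op": "jog_arm", "data": {
  "deltas": [
    [0.091,-0.004,0,-0.0175,0.65],
    [0,0,0,0,0.65],
    [0,0,0,0,0.65]
  ]
}}

```text
t: 15.6
tcp_pos: [465.9, -167.9, 150.8]
ee_rot: [0.488, -0.511, 0.512, -0.488]
contact_force: [-1.2, 0.9, -1.0]
finger_gap: 0.349
```

Still slack, at a tool angle of about 87°.

Call:
{"op": "jog_arm", "data": {
  "deltas": [
    [0.091,-0.005,0,-0.0175,0.65],
    [0.091,-0.007,0,-0.0175,0.65],
    [0,0,0,0,0.65],
    [0,0,0,0,0.65]
  ]
}}

```text
t: 15.93
tcp_pos: [470.6, -168.2, 150.8]
ee_rot: [0.479, -0.52, 0.52, -0.479]
contact_force: [-2.1, 1.0, -0.6]
finger_gap: 0.349
```

Call:
{"op": "jog_arm", "data": {
  "deltas": [
    [0.09,-0.008,0,-0.0175,0.65],
    [0,0,0,0,0.65],
    [0,0,0,0,0.65]
  ]
}}

```text
t: 16.18
tcp_pos: [472.7, -168.4, 150.8]
ee_rot: [0.474, -0.524, 0.524, -0.475]
contact_force: [-1.0, 0.9, -0.7]
finger_gap: 0.346
```

```bash
python3 arc.py 84.2 1 1 1 1 1 1 1 1 1 1 1 1 1 1 1 1 1 1 1 1 1 1 1 1 1 1
```

```text
t 16.18 th 84.08 r 130.0 z 150.8 jaw+90 84.30  Ftan(resist) 1.04 Frad 0.84 Fz -0.67 N@120 1.13 Mz -0.02 gap 0.346
[ 0.09 -0.01] -0.0175
[ 0.09  -0.012] -0.0175
[ 0.09  -0.013] -0.0175
[ 0.09  -0.015] -0.0175
[ 0.089 -0.016] -0.0175
[ 0.089 -0.018] -0.0175
[ 0.089 -0.019] -0.0175
[ 0.088 -0.021] -0.0175
[ 0.088 -0.022] -0.0175
[ 0.088 -0.024] -0.0175
[ 0.087 -0.025] -0.0175
[ 0.087 -0.027] -0.0175
[ 0.086 -0.028] -0.0175
[ 0.086 -0.03 ] -0.0175
[ 0.085 -0.031] -0.0175
[ 0.085 -0.033] -0.0175
[ 0.084 -0.034] -0.0175
[ 0.083 -0.036] -0.0175
[ 0.083 -0.037] -0.0175
[ 0.082 -0.039] -0.0175
[ 0.081 -0.04 ] -0.0175
[ 0.081 -0.042] -0.0175
[ 0.08  -0.043] -0.0175
[ 0.079 -0.044] -0.0175
[ 0.078 -0.046] -0.0175
[ 0.078 -0.047] -0.0175
```

Call:
{"op": "jog_arm", "data": {
  "deltas": [
    [0.09,-0.01,0,-0.0175,0.65],
    [0.09,-0.012,0,-0.0175,0.65],
    [0,0,0,0,0.65],
    [0,0,0,0,0.65]
  ]
}}

```text
t: 16.52
tcp_pos: [477.3, -169.0, 150.8]
ee_rot: [0.465, -0.532, 0.533, -0.465]
contact_force: [-1.3, 0.8, 0.2]
finger_gap: 0.35
```

Call:
{"op": "jog_arm", "data": {
  "deltas": [
    [0.09,-0.013,0,-0.0175,0.65],
    [0,0,0,0,0.65],
    [0,0,0,0,0.65]
  ]
}}

```text
t: 16.77
tcp_pos: [479.4, -169.3, 150.8]
ee_rot: [0.46, -0.536, 0.537, -0.461]
contact_force: [-1.1, 1.0, -0.0]
finger_gap: 0.348
```

Call:
{"op": "jog_arm", "data": {
  "deltas": [
    [0.09,-0.015,0,-0.0175,0.65],
    [0.089,-0.016,0,-0.0175,0.65],
    [0,0,0,0,0.65],
    [0,0,0,0,0.65]
  ]
}}

```text
t: 17.1
tcp_pos: [484.1, -170.1, 150.8]
ee_rot: [0.451, -0.544, 0.545, -0.451]
contact_force: [-0.6, 1.7, -0.3]
finger_gap: 0.354
```

Call:
{"op": "jog_arm", "data": {
  "deltas": [
    [0.089,-0.018,0,-0.0175,0.65],
    [0,0,0,0,0.65],
    [0,0,0,0,0.65]
  ]
}}

```text
t: 17.35
tcp_pos: [486.1, -170.5, 150.8]
ee_rot: [0.446, -0.548, 0.549, -0.446]
contact_force: [-0.4, 1.3, 0.2]
finger_gap: 0.348
```

Call:
{"op": "jog_arm", "data": {
  "deltas": [
    [0.089,-0.019,0,-0.0175,0.65],
    [0.088,-0.021,0,-0.0175,0.65],
    [0,0,0,0,0.65],
    [0,0,0,0,0.65]
  ]
}}

```text
t: 17.68
tcp_pos: [490.7, -171.6, 150.8]
ee_rot: [0.437, -0.556, 0.556, -0.437]
contact_force: [-1.8, 1.1, -0.1]
finger_gap: 0.35
```

Call:
{"op": "jog_arm", "data": {
  "deltas": [
    [0.088,-0.022,0,-0.0175,0.65],
    [0,0,0,0,0.65],
    [0,0,0,0,0.65]
  ]
}}

```text
t: 17.93
tcp_pos: [492.7, -172.1, 150.8]
ee_rot: [0.432, -0.56, 0.56, -0.432]
contact_force: [-0.5, 1.5, 0.4]
finger_gap: 0.353
```

```bash
python3 arc.py
```

```text
t 17.93 th 75.09 r 130.0 z 150.8 jaw+90 75.27  Ftan(resist) 0.82 Frad 1.29 Fz 0.44 N@120 0.89 Mz 0.06 gap 0.353
```

Call:
{"op": "jog_arm", "data": {
  "deltas": [
    [0.088,-0.024,0,-0.0175,0.65],
    [0.087,-0.025,0,-0.0175,0.65],
    [0,0,0,0,0.65],
    [0,0,0,0,0.65]
  ]
}}

```text
t: 18.27
tcp_pos: [497.3, -173.4, 150.8]
ee_rot: [0.422, -0.567, 0.568, -0.422]
contact_force: [-1.5, 1.8, 0.2]
finger_gap: 0.35
```

Call:
{"op": "jog_arm", "data": {
  "deltas": [
    [0.087,-0.027,0,-0.0175,0.65],
    [0,0,0,0,0.65],
    [0,0,0,0,0.65]
  ]
}}

```text
t: 18.52
tcp_pos: [499.3, -174.0, 150.8]
ee_rot: [0.417, -0.571, 0.571, -0.417]
contact_force: [-1.6, 0.9, 0.7]
finger_gap: 0.348
```

```bash
python3 arc.py
```

```text
t 18.52 th 72.09 r 130.0 z 150.8 jaw+90 72.26  Ftan(resist) 1.81 Frad 0.39 Fz 0.75 N@120 1.96 Mz -0.01 gap 0.348
```

Tool turn is 46°, still slack.

Call:
{"op": "jog_arm", "data": {
  "deltas": [
    [0.086,-0.028,0,-0.0175,0.65],
    [0.086,-0.03,0,-0.0175,0.65],
    [0,0,0,0,0.65],
    [0,0,0,0,0.65]
  ]
}}

```text
t: 18.85
tcp_pos: [503.7, -175.5, 150.8]
ee_rot: [0.407, -0.578, 0.579, -0.407]
contact_force: [-1.0, 2.4, -0.6]
finger_gap: 0.353
```

Call:
{"op": "jog_arm", "data": {
  "deltas": [
    [0.085,-0.031,0,-0.0175,0.65],
    [0,0,0,0,0.65],
    [0,0,0,0,0.65]
  ]
}}

```text
t: 19.1
tcp_pos: [505.7, -176.2, 150.8]
ee_rot: [0.402, -0.582, 0.582, -0.402]
contact_force: [-0.8, 1.4, -0.5]
finger_gap: 0.345
```

```bash
python3 arc.py
```

```text
t 19.10 th 69.08 r 130.0 z 150.8 jaw+90 69.25  Ftan(resist) 1.22 Frad 1.02 Fz -0.48 N@120 1.32 Mz -0.02 gap 0.345
```

```bash
python3 - <<'E'
from h import *
save("wrist","w6.png");save("top","t6.png")
a=cv2.imread("pics/w6.png");t=cv2.imread("pics/t6.png")[150:270,300:420]
cv2.imwrite("pics/c6.png",np.clip(np.hstack([cv2.resize(a,(512,384)),cv2.resize(t,(288,384)) if 0 else cv2.resize(t,(384,384))[:,48:336]])*1.3,0,255).astype(np.uint8))
E
```

```text
(no output)
```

View pics/c6.png

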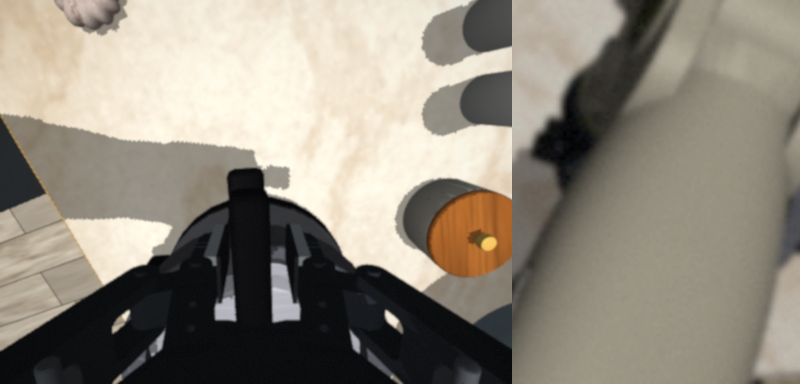

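The bar lies between the fingers at (248,180), touching the left one, and is turning with it. Continuing.

Call:
{"op": "jog_arm", "data": {
  "deltas": [
    [0.085,-0.033,0,-0.0175,0.65],
    [0.084,-0.034,0,-0.0175,0.65],
    [0,0,0,0,0.65],
    [0,0,0,0,0.65]
  ]
}}

```text
t: 19.53
tcp_pos: [510.0, -178.0, 150.8]
ee_rot: [0.391, -0.589, 0.589, -0.392]
contact_force: [-1.0, 1.6, 0.0]
finger_gap: 0.346
```

```bash
python3 arc.py
```

```text
t 19.53 th 67.04 r 130.0 z 150.8 jaw+90 67.25  Ftan(resist) 1.51 Frad 1.10 Fz 0.02 N@120 1.64 Mz -0.00 gap 0.346
```

Call:
{"op": "jog_arm", "data": {
  "deltas": [
    [0.083,-0.036,0,-0.0175,0.65],
    [0,0,0,0,0.65],
    [0,0,0,0,0.65]
  ]
}}

```text
t: 19.78
tcp_pos: [512.0, -178.8, 150.8]
ee_rot: [0.386, -0.592, 0.592, -0.387]
contact_force: [-1.7, 1.4, 0.0]
finger_gap: 0.353
```

```bash
python3 arc.py
```

```text
t 19.78 th 66.08 r 130.1 z 150.8 jaw+90 66.25  Ftan(resist) 2.12 Frad 0.62 Fz 0.05 N@120 2.29 Mz 0.03 gap 0.353
```

Call:
{"op": "jog_arm", "data": {
  "deltas": [
    [0.083,-0.037,0,-0.0175,0.65],
    [0,0,0,0,0.65],
    [0,0,0,0,0.65]
  ]
}}

```text
t: 20.03
tcp_pos: [514.0, -179.7, 150.8]
ee_rot: [0.381, -0.595, 0.596, -0.381]
contact_force: [-1.0, 2.7, 0.1]
finger_gap: 0.352
```

```bash
python3 arc.py
```

```text
t 20.03 th 65.13 r 130.1 z 150.8 jaw+90 65.24  Ftan(resist) 2.07 Frad 2.05 Fz 0.07 N@120 2.24 Mz 0.07 gap 0.352
```

Call:
{"op": "jog_arm", "data": {
  "deltas": [
    [0.082,-0.039,0,-0.0175,0.65],
    [0,0,0,0,0.65],
    [0,0,0,0,0.65]
  ]
}}

```text
t: 20.28
tcp_pos: [516.1, -180.7, 150.8]
ee_rot: [0.376, -0.599, 0.599, -0.376]
contact_force: [-0.4, 1.6, -0.3]
finger_gap: 0.348
```

```bash
python3 arc.py
```

```text
t 20.28 th 64.09 r 130.1 z 150.8 jaw+90 64.24  Ftan(resist) 1.12 Frad 1.28 Fz -0.32 N@120 1.21 Mz 0.02 gap 0.348
```

Call:
{"op": "jog_arm", "data": {
  "deltas": [
    [0.081,-0.04,0,-0.0175,0.65],
    [0,0,0,0,0.65],
    [0,0,0,0,0.65]
  ]
}}

```text
t: 20.53
tcp_pos: [518.1, -181.7, 150.8]
ee_rot: [0.371, -0.602, 0.602, -0.371]
contact_force: [-1.8, 1.6, -0.1]
finger_gap: 0.353
```

```bash
python3 arc.py
```

```text
t 20.53 th 63.10 r 130.0 z 150.8 jaw+90 63.24  Ftan(resist) 2.31 Frad 0.63 Fz -0.11 N@120 2.51 Mz -0.02 gap 0.353
```

Call:
{"op": "jog_arm", "data": {
  "deltas": [
    [0.081,-0.042,0,-0.0175,0.65],
    [0,0,0,0,0.65],
    [0,0,0,0,0.65]
  ]
}}

```text
t: 20.78
tcp_pos: [520.2, -182.8, 150.8]
ee_rot: [0.365, -0.605, 0.606, -0.366]
contact_force: [-1.4, 0.6, 0.3]
finger_gap: 0.353
```

```bash
python3 arc.py
```

```text
t 20.78 th 62.07 r 130.0 z 150.8 jaw+90 62.23  Ftan(resist) 1.46 Frad -0.15 Fz 0.33 N@120 1.58 Mz 0.04 gap 0.353
```

Call:
{"op": "jog_arm", "data": {
  "deltas": [
    [0.08,-0.043,0,-0.0175,0.65],
    [0,0,0,0,0.65],
    [0,0,0,0,0.65]
  ]
}}

```text
t: 21.03
tcp_pos: [522.2, -183.9, 150.8]
ee_rot: [0.36, -0.608, 0.609, -0.36]
contact_force: [-0.7, 2.5, -0.0]
finger_gap: 0.356
```

```bash
python3 arc.py
```

```text
t 21.03 th 61.08 r 130.0 z 150.8 jaw+90 61.23  Ftan(resist) 1.84 Frad 1.86 Fz -0.00 N@120 1.99 Mz -0.02 gap 0.356
```

Call:
{"op": "jog_arm", "data": {
  "deltas": [
    [0.079,-0.044,0,-0.0175,0.65],
    [0,0,0,0,0.65],
    [0,0,0,0,0.65]
  ]
}}

```text
t: 21.28
tcp_pos: [524.1, -185.0, 150.8]
ee_rot: [0.355, -0.612, 0.612, -0.355]
contact_force: [-1.1, 1.5, -0.8]
finger_gap: 0.347
```

```bash
python3 arc.py 60.2 1 1 1 1 1 1 1 1 1
```

```text
t 21.28 th 60.12 r 130.0 z 150.8 jaw+90 60.23  Ftan(resist) 1.74 Frad 0.72 Fz -0.80 N@120 1.88 Mz -0.03 gap 0.347
[ 0.078 -0.046] -0.0175
[ 0.078 -0.047] -0.0175
[ 0.077 -0.048] -0.0175
[ 0.076 -0.05 ] -0.0175
[ 0.075 -0.051] -0.0175
[ 0.074 -0.052] -0.0175
[ 0.073 -0.054] -0.0175
[ 0.072 -0.055] -0.0175
[ 0.071 -0.056] -0.0175
```

Call:
{"op": "jog_arm", "data": {
  "deltas": [
    [0.078,-0.046,0,-0.0175,0.65],
    [0,0,0,0,0.65],
    [0,0,0,0,0.65]
  ]
}}

```text
t: 21.53
tcp_pos: [525.8, -186.1, 150.7]
ee_rot: [0.349, -0.615, 0.615, -0.349]
contact_force: [-1.7, 0.7, 0.3]
finger_gap: 0.348
```

```bash
python3 arc.py
```

```text
t 21.53 th 59.19 r 129.9 z 150.7 jaw+90 59.22  Ftan(resist) 1.78 Frad -0.26 Fz 0.34 N@120 1.93 Mz 0.03 gap 0.348
```

Call:
{"op": "jog_arm", "data": {
  "deltas": [
    [0.078,-0.047,0,-0.0175,0.65],
    [0,0,0,0,0.65],
    [0,0,0,0,0.65]
  ]
}}

```text
t: 21.78
tcp_pos: [527.6, -187.3, 150.6]
ee_rot: [0.344, -0.618, 0.618, -0.344]
contact_force: [-3.2, 1.5, -1.4]
finger_gap: 0.345
```

```bash
python3 arc.py
```

```text
t 21.78 th 58.24 r 129.8 z 150.6 jaw+90 58.21  Ftan(resist) 3.51 Frad -0.39 Fz -1.43 N@120 3.79 Mz 0.03 gap 0.345
```

Call:
{"op": "jog_arm", "data": {
  "deltas": [
    [0.077,-0.048,0,-0.0175,0.65],
    [0,0,0,0,0.65],
    [0,0,0,0,0.65]
  ]
}}

```text
t: 22.03
tcp_pos: [529.4, -188.5, 150.5]
ee_rot: [-0.339, 0.621, -0.621, 0.338]
contact_force: [-4.8, 0.3, -0.9]
finger_gap: 0.355
```

```bash
python3 arc.py
```

```text
t 22.03 th 57.28 r 129.8 z 150.5 jaw+90 57.21  Ftan(resist) 4.17 Frad -2.35 Fz -0.93 N@120 4.51 Mz 0.02 gap 0.355
```

Call:
{"op": "jog_arm", "data": {
  "deltas": [
    [0.076,-0.05,0,-0.0175,0.65],
    [0,0,0,0,0.65],
    [0,0,0,0,0.65]
  ]
}}

```text
t: 22.28
tcp_pos: [531.3, -189.7, 150.5]
ee_rot: [-0.333, 0.624, -0.624, 0.333]
contact_force: [-4.0, -0.1, -1.4]
finger_gap: 0.348
```

```bash
python3 arc.py; python3 -c "
from h import *
from arc import stat
robot.read_camera('wrist');stat()"
```

```text
t 22.28 th 56.32 r 129.8 z 150.5 jaw+90 56.21  Ftan(resist) 3.29 Frad -2.27 Fz -1.38 N@120 3.55 Mz 0.00 gap 0.348
t 22.33 th 56.33 r 129.9 z 150.6 jaw+90 56.22  Ftan(resist) 4.03 Frad -2.27 Fz -2.60 N@120 4.36 Mz 0.00 gap 0.354
```

Call:
{"op": "jog_arm", "data": {
  "deltas": [
    [0.075,-0.051,0,-0.0175,0.65],
    [0,0,0,0,0.65],
    [0,0,0,0,0.65]
  ]
}}

```text
t: 22.58
tcp_pos: [535.2, -191.4, 151.6]
ee_rot: [0.327, -0.626, 0.627, -0.329]
contact_force: [0.1, -0.6, -0.1]
finger_gap: 0.352
```

```bash
python3 -c "
from h import *
from arc import stat
stat();robot.read_camera('wrist');stat();robot.read_camera('wrist');stat()"
```

```text
t 22.58 th 54.47 r 130.6 z 151.6 jaw+90 55.23  Ftan(resist) -0.43 Frad -0.43 Fz -0.11 N@120 -0.47 Mz 0.00 gap 0.352
t 22.63 th 54.61 r 130.5 z 151.5 jaw+90 55.24  Ftan(resist) 0.03 Frad 0.15 Fz 0.03 N@120 0.03 Mz -0.00 gap 0.350
t 22.68 th 54.77 r 130.4 z 151.3 jaw+90 55.24  Ftan(resist) 0.27 Frad -0.36 Fz -0.07 N@120 0.29 Mz -0.03 gap 0.353
```

The resistance dropped suddenly, so I'll look before moving on.

```bash
python3 - <<'E'
from h import *
from arc import stat
stat()
a=save("wrist","w7.png");save("scene","s7.png");b=cv2.imread("pics/s7.png")
cv2.imwrite("pics/c7.png",np.clip(np.hstack([a[100:384,120:392],cv2.resize(b[60:230,280:500],(500,386))[:284]])*1.4,0,255).astype(np.uint8))
E
```

```text
t 22.68 th 54.77 r 130.4 z 151.3 jaw+90 55.24  Ftan(resist) 0.27 Frad -0.36 Fz -0.07 N@120 0.29 Mz -0.03 gap 0.353
```

View pics/c7.png

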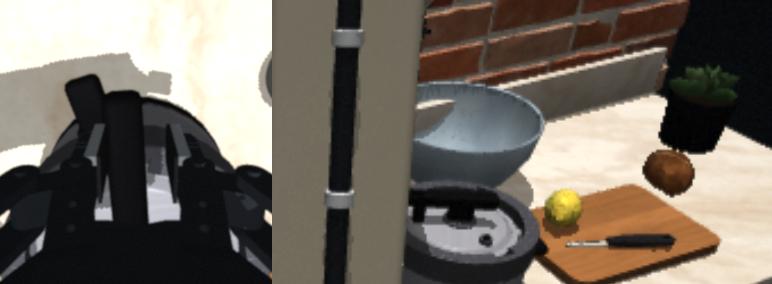

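The wrist crop shows the lid bar at crop (123,95) down to (127,220), now near the middle between the fingers. The cooker's handle is lower, to the left at (85,95). I'll measure the bar angle here and in the earlier frame.

```bash
python3 - <<'E'
from h import *
A=np.array([459.3,-297.7])
from scipy.spatial.transform import Rotation as Ro
def ang(tcp,jaw,pts,z=180):
    # tool y down, z=jaw
    j=np.radians(jaw);Z=np.array([np.cos(j),np.sin(j),0]);Y=np.array([0,0,-1.]);X=np.cross(Y,Z)
    st={"tcp_pos":np.array(tcp),"ee_rot":Ro.from_matrix(np.c_[X,Y,Z]).as_quat()}
    P=[onz("wrist",u,v,z,st)[:2] for u,v in pts]
    for p in P:d=p-A;print("  pt r %.1f ang %.2f"%(np.hypot(*d),np.degrees(np.arctan2(d[1],d[0]))))
    d=P[0]-P[1];print("  line",np.degrees(np.arctan2(d[1],d[0])))
print("w5");ang([459.9,-298.2,221.6],28.3,[(403/1.5625,100/1.5625),(402/1.5625,380/1.5625)])
print("w6");ang([505.7,-176.2,150.8],69.25-90,[(247,190),(251,300)])
print("w7");ang([535.0,-191.6,151.3],55.24-90,[(244,210),(247,310)])
# brightness profiles
for f,r in(("w6",(200,230,260,290)),("w7",(215,240,265,290))):
    g=cv2.cvtColor(cv2.imread(f"pics/{f}.png"),cv2.COLOR_BGR2GRAY)
    for y in r:print(f,y,g[y,205:310:3])
E
```

```text
w5
  pt r 95.4 ang 117.94
  pt r 36.4 ang -61.39
  line 118.12571134630932
w6
  pt r 158.8 ang 71.05
  pt r 94.8 ang 71.27
  line 70.71770145672838
w7
  pt r 148.3 ang 57.28
  pt r 88.1 ang 58.04
  line 56.166349055389716
w6 200 [102 102 105 107 106 107 104  80  21   9   9  10   9   9   7  10  12  11
  10   8   6   7   6   7   7  23  50  82 110 155 188 194 194 193 193]
w6 230 [45 46 43 50 51 51 33  9 11  9 11 14 13 12 12 13 12 12 12 10  9  7 21 24
 24 24 24 10  9 44 51 50 49 41 41]
w6 260 [11 11 61 91 35 14  6  8 30 20 10 11 13 14 13 13 12 12 12 10  8  7 35 47
 48 49 52 19 10  7 21 59 90 34 10]
w6 290 [ 10  11  12   9  18  21  32  79  82  83  16  10  11  12  13  11  13  11
  12  12  10   7  74 156 159 157 150 141 126  17  23  14  11  11  10]
w7 215 [15 15 14 14 14 14  9 12 15 14 16 14 13 13 12 12 11 10  7 21 42 43 43 43
 44 43 42 42 43 43 45 46 42 27 12]
w7 240 [12 22 51 51 52 35  8  8 10 13 16 15 12 14 13 13 14 12  9  9 21 22 22 23
 23 23 25 11  9  9 48 51 50 48 13]
w7 265 [ 9 10 22 70 33 17  8  7  9 13 14 14 12 14 11 12 14 10 10  9 43 58 45 44
 45 46 66 44 10 10 21 53 60 12 10]
w7 290 [ 10  11  11   9  17  23  32  79  51  11  14  13  12  12  11  13  12  11
   9   8  19 154 164 164 160 151 142 134 121  18  23  13  11   9  12]
```

The readings disagree, so I'll lift off and inspect the lid from above, as I did after seating it.

Call:
{"op": "jog_arm", "data": {
  "deltas": [
    [0,0,0,0,0.5],
    [0,0,0,0,0.5],
    [0,0,0.4,0,0.5],
    [0,0,0.8,0,0.5],
    [0,0,1,0,0.5],
    [-0.3,-0.4,0.6,0,0.5],
    [-0.6,-0.9,0,0,0.5],
    [-0.6,-0.9,0,0,0.5],
    [-0.6,-0.9,0,0,0.5],
    [-0.6,-0.9,0,0,0.5]
  ]
}}

```text
t: 23.62
tcp_pos: [465.5, -291.7, 221.8]
ee_rot: [0.328, -0.626, 0.627, -0.328]
contact_force: [0.4, -0.2, -0.6]
finger_gap: 0.501
```

Call:
{"op": "jog_arm", "data": {
  "deltas": [
    [-0.25,-0.3,0,0,0.5],
    [0,0,0,0,0.5],
    [0,0,0,0,0.5]
  ]
}}

```text
t: 23.87
tcp_pos: [459.7, -298.4, 221.2]
ee_rot: [0.327, -0.627, 0.627, -0.328]
contact_force: [-0.8, 0.2, -0.1]
finger_gap: 0.502
```

```bash
python3 - <<'E'
from h import *
s=robot.get_state();print(s["t"],s["tcp_pos"],s["contact_force"],s["qpos"])
np.save("st8.npy",s,allow_pickle=True)
a=save("wrist","w8.png")
cv2.imwrite("pics/w8b.png",np.clip(cv2.resize(a,(800,600),interpolation=cv2.INTER_CUBIC)*1.2,0,255).astype(np.uint8))
E
```

```text
23.8667 [ 459.72365703 -298.3913416   221.20752985] [-0.84950407  0.21028361 -0.10091868] [-7.22593104e-01  2.55990815e-01  1.04820673e-02  1.32496515e+00
  6.36908171e-04  1.45650822e+00]
```

View pics/w8b.png

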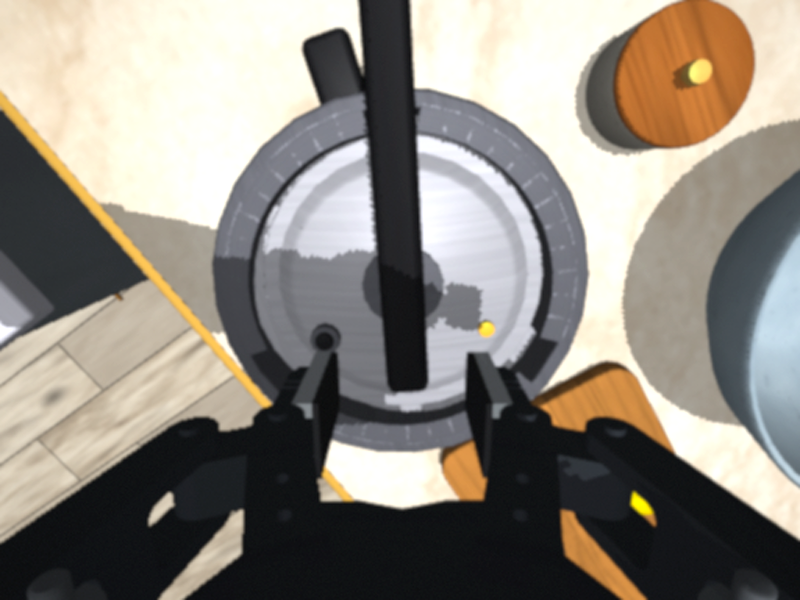

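The lid is seated and concentric in the collar. The bar leans from (385,0) to (408,385), so it lags the tool. I'll get its angle.

```bash
python3 - <<'E'
from h import *
A=np.array([459.3,-297.7]);f=1/1.5625
s=np.load("st8.npy",allow_pickle=True).item()
P=[onz("wrist",u*f,v*f,180,s)[:2] for u,v in((385,3),(393,130),(400,260),(408,380))]
for p in P:d=p-A;print("r %.1f ang %.2f"%(np.hypot(*d),np.degrees(np.arctan2(d[1],d[0]))))
d=P[0]-P[3];a=np.degrees(np.arctan2(d[1],d[0]));print(a)
n=np.array([-d[1],d[0]])/np.hypot(*d);print("axis offset from line",(P[0]-A)@n)
a=58.3;q=A+130*np.array([np.cos(np.radians(a)),np.sin(np.radians(a))]);print((q-s["tcp_pos"][:2])/25,np.radians(a-55.23))
E
```

```text
r 132.6 ang 57.86
r 83.7 ang 57.39
r 26.1 ang 55.77
r 36.0 ang -118.94
58.545774075854716
axis offset from line -1.5794245455170497
[2.7155063  4.45187143] 0.05358160803622592
```

Call:
{"op": "jog_arm", "data": {
  "deltas": [
    [0.3,0.5,0,0.057,0.5],
    [0.6,0.95,0,0,0.5],
    [0.6,1,0,0,0.5],
    [0.6,1,0,0,0.5],
    [0.4,0.7,0,0,0.5],
    [0.2,0.31,-0.4,0,0.5],
    [0,0,-0.8,0,0.5],
    [0,0,-0.8,0,0.5],
    [0,0,-0.5,0,0.5],
    [0,0,-0.32,0,0.5]
  ]
}}

```text
t: 24.75
tcp_pos: [526.3, -185.5, 147.7]
ee_rot: [-0.347, 0.618, -0.616, 0.345]
contact_force: [-0.1, 0.9, -0.6]
finger_gap: 0.5
```

Call:
{"op": "jog_arm", "data": {
  "deltas": [
    [0,0,0,0,0.6],
    [0,0,0,0,0.7],
    [0,0,0,0,0.8],
    [0,0,0,0,0.9],
    [0,0,0,0,1],
    [0,0,0,0,1],
    [0,0,0,0,1]
  ],
  "grip_force": 40
}}

```text
t: 25.33
tcp_pos: [527.5, -186.9, 150.8]
ee_rot: [0.345, -0.617, 0.617, -0.346]
contact_force: [-0.5, 1.8, 0.2]
finger_gap: 0.219
```

```bash
python3 arc.py 58.5 .5 .5 .5 1 1 1
```

```text
t 25.33 th 58.41 r 130.1 z 150.8 jaw+90 58.48  Ftan(resist) 1.37 Frad 1.27 Fz 0.25 N@120 1.48 Mz 0.08 gap 0.219
[ 0.039 -0.024] -0.0087
[ 0.038 -0.024] -0.0087
[ 0.038 -0.025] -0.0087
[ 0.076 -0.05 ] -0.0175
[ 0.075 -0.051] -0.0175
[ 0.074 -0.053] -0.0175
```

Call:
{"op": "jog_arm", "data": {
  "deltas": [
    [0.039,-0.024,0,-0.0087,1],
    [0,0,0,0,1],
    [0,0,0,0,1]
  ]
}}

```text
t: 25.58
tcp_pos: [527.9, -187.3, 150.5]
ee_rot: [-0.343, 0.619, -0.618, 0.343]
contact_force: [-2.7, 2.7, 2.5]
finger_gap: 0.22
```

```bash
python3 arc.py
```

```text
t 25.58 th 58.14 r 130.0 z 150.5 jaw+90 57.99  Ftan(resist) 3.76 Frad 0.86 Fz 2.50 N@120 4.07 Mz 0.05 gap 0.220
```

Call:
{"op": "jog_arm", "data": {
  "deltas": [
    [0.038,-0.024,0,-0.0087,1],
    [0,0,0,0,1],
    [0,0,0,0,1]
  ]
}}

```text
t: 25.83
tcp_pos: [528.8, -188.2, 150.3]
ee_rot: [-0.34, 0.62, -0.62, 0.34]
contact_force: [-3.8, 2.6, 3.1]
finger_gap: 0.218
```

```bash
python3 -c "
from h import *
from arc import stat
stat();robot.read_camera('wrist');stat()"
```

```text
t 25.83 th 57.62 r 129.7 z 150.3 jaw+90 57.48  Ftan(resist) 4.59 Frad 0.17 Fz 3.07 N@120 4.96 Mz 0.11 gap 0.218
t 25.88 th 57.59 r 129.7 z 150.4 jaw+90 57.48  Ftan(resist) 4.49 Frad -0.59 Fz 3.82 N@120 4.85 Mz 0.05 gap 0.220
```

Call:
{"op": "jog_arm", "data": {
  "deltas": [
    [0.038,-0.025,0,-0.0087,1],
    [0,0,0,0,1],
    [0,0,0,0,1]
  ]
}}

```text
t: 26.13
tcp_pos: [529.7, -188.8, 150.3]
ee_rot: [-0.338, 0.621, -0.621, 0.337]
contact_force: [-5.5, 1.3, 3.6]
finger_gap: 0.221
```

```bash
python3 arc.py
```

```text
t 26.13 th 57.09 r 129.7 z 150.3 jaw+90 56.97  Ftan(resist) 5.33 Frad -1.90 Fz 3.55 N@120 5.76 Mz 0.06 gap 0.221
```

Call:
{"op": "jog_arm", "data": {
  "deltas": [
    [0.038,-0.025,0,-0.0087,1],
    [0,0,0,0,1],
    [0,0,0,0,1]
  ]
}}

```text
t: 26.38
tcp_pos: [530.5, -189.4, 150.2]
ee_rot: [-0.335, 0.623, -0.623, 0.334]
contact_force: [-5.0, 2.1, 3.6]
finger_gap: 0.218
```

```bash
python3 -c "
from h import *
from arc import stat
stat();robot.read_camera('wrist');stat()"
```

```text
t 26.38 th 56.68 r 129.6 z 150.2 jaw+90 56.48  Ftan(resist) 5.30 Frad -0.96 Fz 3.61 N@120 5.73 Mz 0.09 gap 0.218
t 26.43 th 56.68 r 129.6 z 150.2 jaw+90 56.48  Ftan(resist) 5.30 Frad -1.46 Fz 2.69 N@120 5.73 Mz 0.08 gap 0.218
```

Call:
{"op": "jog_arm", "data": {
  "deltas": [
    [0.038,-0.025,0,-0.0087,1],
    [0,0,0,0,1],
    [0,0,0,0,1]
  ]
}}

```text
t: 26.68
tcp_pos: [531.2, -190.0, 150.2]
ee_rot: [-0.332, 0.625, -0.624, 0.331]
contact_force: [-5.6, 0.2, 4.0]
finger_gap: 0.221
```

```bash
python3 -c "
from h import *
from arc import stat
stat();robot.read_camera('wrist');stat()"
```

```text
t 26.68 th 56.28 r 129.5 z 150.2 jaw+90 55.98  Ftan(resist) 4.78 Frad -2.94 Fz 3.98 N@120 5.16 Mz 0.09 gap 0.221
t 26.73 th 56.27 r 129.5 z 150.2 jaw+90 55.98  Ftan(resist) 6.25 Frad -1.92 Fz 3.76 N@120 6.75 Mz 0.10 gap 0.219
```

Call:
{"op": "jog_arm", "data": {
  "deltas": [
    [0.038,-0.026,0,-0.0087,1],
    [0,0,0,0,1],
    [0,0,0,0,1]
  ]
}}

```text
t: 26.98
tcp_pos: [532.0, -190.5, 150.1]
ee_rot: [-0.33, 0.626, -0.626, 0.329]
contact_force: [-6.4, 1.7, 3.0]
finger_gap: 0.221
```

```bash
python3 -c "
from h import *
from arc import stat
stat();robot.read_camera('wrist');stat()"
```

```text
t 26.98 th 55.86 r 129.5 z 150.1 jaw+90 55.48  Ftan(resist) 6.29 Frad -2.16 Fz 2.95 N@120 6.79 Mz 0.19 gap 0.221
t 27.03 th 55.85 r 129.5 z 150.1 jaw+90 55.48  Ftan(resist) 6.26 Frad -1.84 Fz 3.53 N@120 6.76 Mz 0.20 gap 0.217
```

Call:
{"op": "jog_arm", "data": {
  "deltas": [
    [0.038,-0.026,0,-0.0087,1],
    [0,0,0,0,1],
    [0,0,0,0,1]
  ]
}}

```text
t: 27.28
tcp_pos: [532.7, -191.1, 150.0]
ee_rot: [-0.327, 0.628, -0.627, 0.326]
contact_force: [-5.2, 1.5, 3.6]
finger_gap: 0.217
```

```bash
python3 -c "
from h import *
from arc import stat
stat();robot.read_camera('wrist');stat();robot.read_camera('wrist');stat()"
```

```text
t 27.28 th 55.44 r 129.4 z 150.0 jaw+90 54.99  Ftan(resist) 5.08 Frad -1.70 Fz 3.58 N@120 5.48 Mz 0.15 gap 0.217
t 27.33 th 55.44 r 129.4 z 150.0 jaw+90 54.99  Ftan(resist) 7.14 Frad -1.56 Fz 3.70 N@120 7.70 Mz 0.12 gap 0.219
t 27.38 th 55.43 r 129.4 z 150.0 jaw+90 54.99  Ftan(resist) 5.83 Frad -3.19 Fz 4.01 N@120 6.29 Mz 0.13 gap 0.219
```

```bash
python3 - <<'E'
from h import *
s=robot.get_state();F=[]
a=save("wrist","w9.png");g=cv2.cvtColor(a,cv2.COLOR_BGR2GRAY).astype(int)
for y in(180,195,210,225,240,255,270,285,300,310):print(y,g[y,200:312:3])
x,yy,z,w=s["ee_rot"];j=np.array([2*(x*z+w*yy),2*(yy*z-w*x)]);h=np.array([-j[1],j[0]])
for v in(195,240,285,310):
    for u in(230,250,270):
        p=(onz("wrist",u,v,180,s)-s["tcp_pos"])[:2];print(v,u,"along %.1f across %.1f"%(p@h,p@j))
E
```

```text
180 [  9  10  10  13  15  12   7  34 114 116 116 116 115 114 115 117 119 117
 117 117 117 116 115 116 116 116 117 118 117 116 123 195 199 199 199 195
 189 181]
195 [ 14  15  15  17  17  15  15  11   7  50 115 117 114  37   7   6   7   6
   7   5   6   6   7   6   8 111 162 187 187 164 188 198 198 195 195 194
 191 189]
210 [ 16  14  14  12  14  15  14  15  14  11   9  27  20   9  13  16  13  14
  14  12  13  12  11  11   9   9  40  44  43  43  44  45  37  22   9  10
  46 164]
225 [34 13 13 12 12 11 13 13 20 50 51 52 22  8 13 15 16 14 14 14 15 13 13 10
 11 10 24 52 52 51 45 45 44 44 44 43 43 43]
240 [23 25 25 20 14 15 13 31 51 51 51 26  8  8 14 15 14 14 14 13 14 12 12 11
  8  9 10 27 51 51 51 29 13 13 11 19 23 25]
255 [34 30 11 11 11 11 34 55 67 67 42 12  8  6 12 15 14 14 13 13 14 11 12 10
 10  9  8 13 45 67 66 58 33  9 11 12 13 57]
270 [12 12 12 10 12 12  9 11 10 11 21 23 10  7 11 14 14 14 14 15 13 11 13 11
  9  9  7 23 18 10 11 11 12 13 10 12 12 11]
285 [11 12 10 12 10  9 11 11  9 11 14 24 31 46 11 13 13 14 13 12 12 13 12 12
 10  7 27 23 15 12 11 11 11 10 10 12  9 12]
300 [ 13  14  12   8  13   9  12   9  10  14  60  25  78  64  11  15  13  14
  15  13  14  13  12   9  11  12 123  26  60  14  11  10  10  12  12  10
  10  16]
310 [ 12  11  11  10  12  11  12  12  11  28 140 146 147 113  10  14  13  15
  14  12  13  13  11  12  11  12 139 146 139  29  12  12  11  11  11  11
  10  12]
195 230 along 26.3 across -13.8
195 250 along 26.3 across -3.8
195 270 along 26.3 across 6.2
240 230 along 1.7 across -14.4
240 250 along 1.7 across -3.9
240 270 along 1.7 across 6.5
285 230 along -25.2 across -15.1
285 250 along -25.2 across -4.1
285 270 along -25.2 across 6.8
310 230 along -41.3 across -15.5
310 250 along -41.3 across -4.2
310 270 along -41.3 across 7.0
```

The bar sits about 0.5–1° behind the tool, at roughly 55.9°. That is about 4° past the bite, with a torque equal to about 8 N at 120 mm and rising. That is firm, so I'll stop and release.

Call:
{"op": "jog_arm", "data": {
  "deltas": [
    [0,0,0,0,0.6],
    [0,0,0,0,0.5],
    [0,0,0,0,0.5],
    [0,0,0,0,0.5],
    [0,0,0.3,0,0.5],
    [0,0,0.8,0,0.5],
    [0,0,1,0,0.5],
    [-0.3,-0.4,0.6,0,0.5],
    [-0.6,-0.9,0,0,0.5],
    [-0.6,-0.9,0,0,0.5]
  ]
}}

```text
t: 28.27
tcp_pos: [497.5, -246.9, 220.1]
ee_rot: [0.327, -0.625, 0.628, -0.328]
contact_force: [-0.1, -0.4, -1.3]
finger_gap: 0.502
```

Call:
{"op": "jog_arm", "data": {
  "deltas": [
    [-0.6,-0.9,0,0,0.5],
    [-0.6,-0.9,0,0,0.5],
    [-0.2,-0.3,0,0,0.5],
    [0,0,0,0,0.5],
    [0,0,0,0,0.5]
  ]
}}

```text
t: 28.68
tcp_pos: [461.6, -298.9, 218.1]
ee_rot: [0.326, -0.627, 0.628, -0.326]
contact_force: [0.9, 0.9, 0.8]
finger_gap: 0.502
```

```bash
python3 - <<'E'
from h import *
A=np.array([459.3,-297.7])
s=robot.get_state();print(s["t"],s["tcp_pos"],s["contact_force"])
a=save("wrist","w10.png");g=cv2.cvtColor(a,cv2.COLOR_BGR2GRAY).astype(int)
b8=cv2.cvtColor(cv2.imread("pics/w8.png"),cv2.COLOR_BGR2GRAY).astype(int);s8=np.load("st8.npy",allow_pickle=True).item()
for nm,G,S in(("w8",b8,s8),("w10",g,s)):
    P=[]
    for v in(30,40,50,70,80,90,220,230,235):
        r=G[v,215:300]<26;i=np.flatnonzero(r)
        # longest run
        k=max(np.split(i,np.flatnonzero(np.diff(i)>1)+1),key=len);u=215+(k[0]+k[-1])/2
        P.append(onz("wrist",u,v,180,S)[:2]);print(nm,v,k[0]+215,k[-1]+215)
    l=cv2.fitLine(np.float32(P),cv2.DIST_HUBER,0,.01,.01).ravel();print(nm,np.degrees(np.arctan2(l[1],l[0]))%180)
E
```

```text
28.6833 [ 461.61221998 -298.86371953  218.13370245] [0.85679507 0.88319367 0.78358549]
w8 30 233 234
w8 40 234 235
w8 50 230 236
w8 70 262 266
w8 80 236 238
w8 90 238 239
w8 220 247 271
w8 230 248 271
w8 235 248 271
w8 62.252327
w10 30 264 266
w10 40 223 224
w10 50 265 266
w10 70 237 239
w10 80 239 240
w10 90 239 240
w10 220 244 268
w10 230 244 268
w10 235 244 268
w10 60.56713
```

```bash
python3 - <<'E'
from h import *
s8=np.load("st8.npy",allow_pickle=True).item();s=robot.get_state()
for nm,S in(("w8",s8),("w10",s)):
    G=cv2.cvtColor(cv2.imread(f"pics/{nm}.png"),cv2.COLOR_BGR2GRAY).astype(int)
    P=[];
    for v in(95,105,115,125,220,225,230,235):
        i=np.flatnonzero(G[v,215:300]<52);k=max(np.split(i,np.flatnonzero(np.diff(i)>1)+1),key=len)
        P.append(onz("wrist",215+(k[0]+k[-1])/2,v,180,S)[:2]);print(v,k[0]+215,k[-1]+215,end="; ")
    d=np.mean(P[:4],0)-np.mean(P[4:],0);print(nm,np.degrees(np.arctan2(d[1],d[0])))
E
```

```text
95 237 265; 105 237 266; 115 238 266; 125 239 266; 220 246 271; 225 247 271; 230 247 272; 235 247 272; w8 58.5846917325239
95 238 267; 105 238 267; 115 239 267; 125 240 267; 220 243 268; 225 243 268; 230 243 268; 235 243 268; w10 56.10447832515383
```

```bash
python3 -c "
from station import robot
print(robot.sign_off())"
```

```text
the job is handed in; nothing more can be done
None
```

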